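# Slide the tall oil bottle back into its gap in the row

### The job

The tall green oil bottle has been left out on the tiles. Without gripping, lifting or tipping it, push it gently with the fingers low on its body, below the label, so that it slides upright into the empty gap in the row, between the soy-sauce bottle and the plum jar, until it stands back against the planter's drip tray. Leave everything else standing where it is.

Things in the scene. Friction and masses are not known exactly. Their poses are not given: they have to be found in the camera images.
- oil_bottle: The tall green glass bottle to be slid: round, 290 mm tall, 62 mm across, upright on the tiles, 0.6 to 0.85 kg. Origin at the centre of its underside, z up its axis. Its plain green lower body (the part to push) reaches 80 mm up; the white label starts at 88 mm. Friction on the tiles is such that, pushed higher than some 40 to 60 mm, it tips.
- oil_bottle_top: The upper part of the same bottle, fixed to it: the labelled body (62 mm across, 80 to 170 mm above the tiles), the shoulder, the 26 mm neck and the yellow cap. Not to be touched. Origin on the bottle's axis 80 mm above its underside.
- planter: Long terracotta planter with green onions at the back, fixed. Origin under its centre on the tiles; its front faces its own -x, y runs along it. It stands in a white drip tray 180 x 800 mm, 28 mm high, whose front edge (the bottle's stop) is at x = -0.090; the box above is 4 to 10 mm farther back, 120 mm high. The gap's middle is at y = 0, so the bottle's home is about x = -0.121, y = 0.
- soy_bottle: Dark brown soy-sauce bottle with a red cap, 62 mm across, 226 mm tall, loose, on one side of the gap (about 90 mm along the planter from the gap's middle, either side). Origin at the centre of its underside.
- plum_jar: Amber plum jar with a white lid, 72 mm across, 138 mm tall, loose, on the other side of the gap (about 90 mm along the planter from the gap's middle). Origin at the centre of its underside.
- kimchi_stack: Three stacked translucent blue kimchi containers with vent lids, 144 x 190 mm, 268 mm tall in all, 5.5 kg, at one end of the row. Origin at the centre of the underside, the long side along y.
- crock: Brown glazed crock with a lid, 152 mm across, 173 mm tall, 2.6 kg, at the other end of the row. Origin at the centre of its underside.
- measuring_cup: Steel measuring cup, 82 mm across, 70 mm tall, with a flat handle that reaches 119 mm along its own +y from the axis near the rim; loose on the tiles in front and to one side. Origin at the centre of its underside.
- dish: Small white ceramic dish, 96 mm across, 26 mm tall, loose on the tiles in front and to the other side. Origin at the centre of its underside.
- chopstick_a: Wooden chopstick, 230 mm long, 7 mm thick, lying along its own x beside the dish. Origin under its middle.
- chopstick_b: The other chopstick of the pair, alike, lying next to the first.

How it is judged (in metres and radians):
At the end, for the whole second after the job is handed in: The oil bottle stands upright and still on the tiles in the gap, its axis within 35 mm of the gap's middle along the planter and its side at most 10 mm from the front of the drip tray; everything else loose is within 15 mm of where it stood (x of oil_bottle in the frame of planter between -0.131 and -0.112 m and y of oil_bottle in the frame of planter between -0.035 and 0.035 m and angle between oil_bottle's own z axis and vertical below 0.05 rad and height (world z) of oil_bottle below 0.004 m and linear speed of oil_bottle below 0.01 m/s and angular speed of oil_bottle below 0.1 rad/s and distance of each of soy_bottle, plum_jar, kimchi_stack, crock, measuring_cup, dish, chopstick_a, chopstick_b from where it was at the start of the episode below 0.015 m); the robot touches nothing.
It fails at once if the oil bottle is lifted off the tiles (height (world z) of oil_bottle above 0.012 m).
It fails at once if the oil bottle is tipped (leans more than about 11 degrees) (angle between oil_bottle's own z axis and vertical above 0.2 rad).
It fails at once if the oil bottle is pushed at or above the label, or with the arm or the gripper's body, instead of low down with the fingers (contact force between the fingers and oil_bottle_top above 1 N or contact force between the arm and oil_bottle above 2 N).
It fails at once if the oil bottle is squeezed or rammed (contact force between the fingers and oil_bottle above 35 N).
It fails at once if a neighbour in the row, the cup, the dish or a chopstick is shoved away or knocked over (distance of any of soy_bottle, plum_jar, kimchi_stack, crock, measuring_cup, dish, chopstick_a, chopstick_b from where it was at the start of the episode above 0.02 m or angle between any of soy_bottle, plum_jar's own z axis and vertical above 0.25 rad).
It also fails if it takes over 58 s, if anything falls off the work surface, if the arm or the gripper's body presses on something with over 40 N, if the wrist force passes 120 N, or if a joint passes its speed limit or range.

### The arm

A 6-joint arm with a two-finger parallel gripper is mounted at the origin on the work surface. World frame = base frame: x ahead of the robot, y to its left, z up, the work surface at z = 0. Lengths are in m, angles in degrees, forces in N, time in s.
With the tool pointing down it reaches from about 0.325 to 0.85 m from the base axis. Payload 15.5 kg.
Tool frame: the origin (TCP) lies at the very end of the fingers, on their centre line; the grasp point (between the pads) lies arm.grip_depth behind it (arm.grip_depth is the distance from the TCP to the grasp point, in m); z points along the fingers, y is the direction in which the jaws open and shut (so a half turn about z gives the same grasp; the last joint's range is limited). The gripper opens to 91 mm and grips with 3 to 60 N. Pads are 32 mm wide; open, the fingers measure 118 mm over their backs; the gripper's body (76 mm by 178 mm) begins 60 mm behind the grasp point.
Start: joints at [-75.373, 28.281, 77.091, -0, 74.628, -5.472], TCP at [0.215, -0.587, 0.181] pointing down, gripper open.
Joint ranges: [-166.48, 166.48], [-47.26, 123.95], [12.59, 153.08], [-70.14, 250.14], [6.76, 159.57], [-176.63, 176.63]. Speed limits (degrees/s): [108.29, 108.29, 147.25, 172.46, 172.46, 172.46].

### API

Orientations are given as a 3x3 rotation matrix whose columns are the frame's x, y, z axes.
In Python, from rig import arm gives the robot as it stands. Calls block until the motion is done:
- arm.move_to(position, orientation): joint-space move of the TCP to a pose.
- arm.move_l(position, orientation=None, feed=0.15): straight line of the TCP; orientation=None keeps the orientation; feed is the mean speed in m/s.
- arm.move_joints(angles): joint-space move.
- arm.grip(opening): finger opening in m; the grip force is fixed at half the most; returns when the fingers have stopped.
- arm.sleep(seconds).
- arm.solve_ik(position, orientation): joint angles nearest the present ones, or None.
- arm.snapshot(name): name is "side" or "top" or "wrist"; returns the picture (480x640x3 uint8, red, green, blue); there is no depth.
- arm.get_calibration(name): a dict with "intrinsics" (3x3 intrinsics, pixels), "cam_to_world" (4x4, takes a point from camera to world coordinates). Camera axes: x right, y down, z forward; pixel columns grow to the right and rows downward; lengths in m; the calibration is good to about 2 mm. A picture is of the moment at which its call begins: read the wrist's pose just before it. get_calibration takes no time and is no camera call; for the wrist camera it gives the pose at the moment of the call.
A pose or a line that the arm cannot do raises arm.Unreachable and nothing moves.
- arm.sign_off(): hands the job in, once; it reports no verdict.
Readings, each from a call of its own:
- arm.current_t(): time.
- arm.current_joint_positions(): joint angles.
- arm.current_dq(): joint speeds.
- arm.current_tau(): joint torques, N m.
- arm.current_ee_pos(): TCP position.
- arm.current_tool_rot(): TCP orientation.
- arm.current_force(): force on the tool from outside, world axes, zero at the start.
- arm.current_torque(): the same for the moment, N m.
- arm.current_width(): finger opening in m.
Only numpy, scipy, OpenCV 4.12 (cv2) and the standard library are available. Lean on these libraries where they do the work, as an engineer would, in place of code of your own. Each camera call takes 0.05 s, during which the arm holds its last target.

## Working session

There is one attempt and no reset: what is moved stays moved. The work goes in short steps, each a Python script; the robot and the scene stay as the last script left them, time stands still between calls to the robot, and variables do not carry over. Pictures are saved under pics/ and viewed, and the job is handed in when it is done.

```bash
mkdir -p pics; ls; python3 - <<'E'
from rig import arm
import cv2,numpy as np
np.set_printoptions(precision=4,suppress=True)
for n in ["side","top","wrist"]:
    c=arm.get_calibration(n); print(n,c["intrinsics"],c["cam_to_world"])
    cv2.imwrite(f"pics/{n}0.png",arm.snapshot(n)[:,:,::-1])
print(arm.current_t(),arm.grip_depth,arm.current_width(),arm.current_tool_rot())
E
```

```text
pics
side [[493.2208   0.     321.1531]
 [  0.     493.2208 239.5472]
 [  0.       0.       1.    ]] [[-0.7212  0.5059 -0.4733  1.0493]
 [ 0.6928  0.5265 -0.4928  0.5193]
 [-0.0001 -0.6833 -0.7302  0.9016]
 [ 0.      0.      0.      1.    ]]
top [[464.4652   0.     326.618 ]
 [  0.     464.4652 240.2656]
 [  0.       0.       1.    ]] [[-0.0255 -0.9945  0.1013  0.4305]
 [-0.9996  0.0239 -0.0166  0.0116]
 [ 0.0141 -0.1017 -0.9947  1.1132]
 [ 0.      0.      0.      1.    ]]
wrist [[395.3499   0.     318.2121]
 [  0.     395.3499 233.2034]
 [  0.       0.       1.    ]] [[ 0.343  -0.9057 -0.249   0.2844]
 [-0.9393 -0.3309 -0.0905 -0.562 ]
 [-0.0004  0.2649 -0.9643  0.3839]
 [ 0.      0.      0.      1.    ]]
0.15 0.0188 0.09090257206245968 [[ 0.9391  0.3436 -0.0002]
 [ 0.3436 -0.9391  0.0009]
 [ 0.0001 -0.0009 -1.    ]]
```

View pics/top0.png

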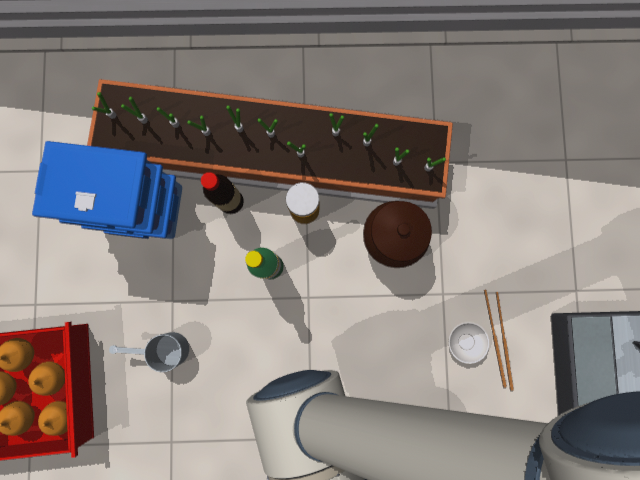

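View pics/side0.png

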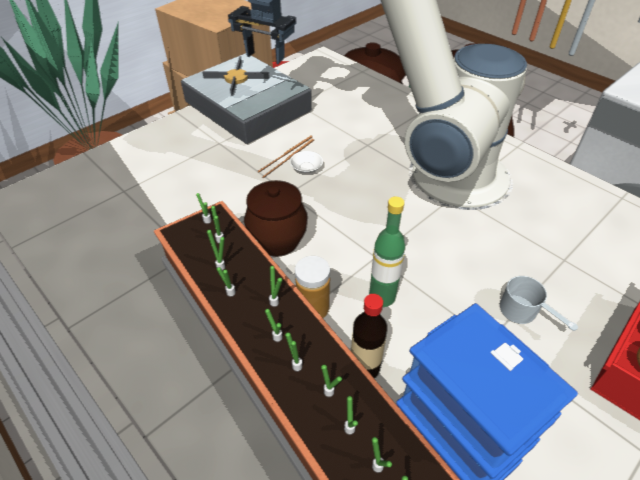

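View pics/wrist0.png

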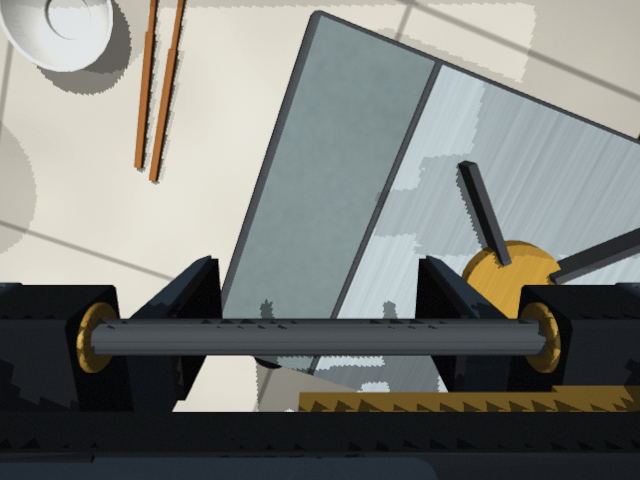

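The top view shows the green bottle with its yellow cap at (254,259), soy cap at (209,181), jar lid at (302,197), crock at (398,233), the planter running from (100,81) to (452,123), cup at (167,352) and dish at (469,343). I'll enlarge the row.

```bash
python3 - <<'E'
import cv2
a=cv2.imread("pics/top0.png")
cv2.imwrite("pics/c1.png",cv2.resize(a[150:310,180:340],None,fx=5,fy=5,interpolation=cv2.INTER_CUBIC)[:600*5//5*1+200,:][:800])
cv2.imwrite("pics/c1.png",cv2.resize(a[160:280,180:340],None,fx=5,fy=5,interpolation=cv2.INTER_CUBIC))
cv2.imwrite("pics/c2.png",cv2.resize(a[110:210,360:480],None,fx=6,fy=6,interpolation=cv2.INTER_CUBIC))
cv2.imwrite("pics/c3.png",cv2.resize(a[70:190,80:200],None,fx=5,fy=5,interpolation=cv2.INTER_CUBIC))
E
```

```text
(no output)
```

View pics/c1.png

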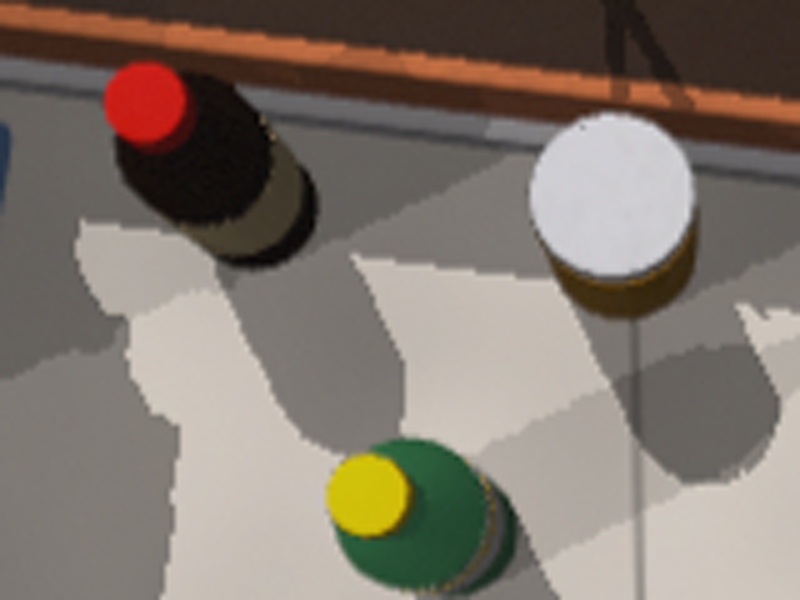

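View pics/c2.png

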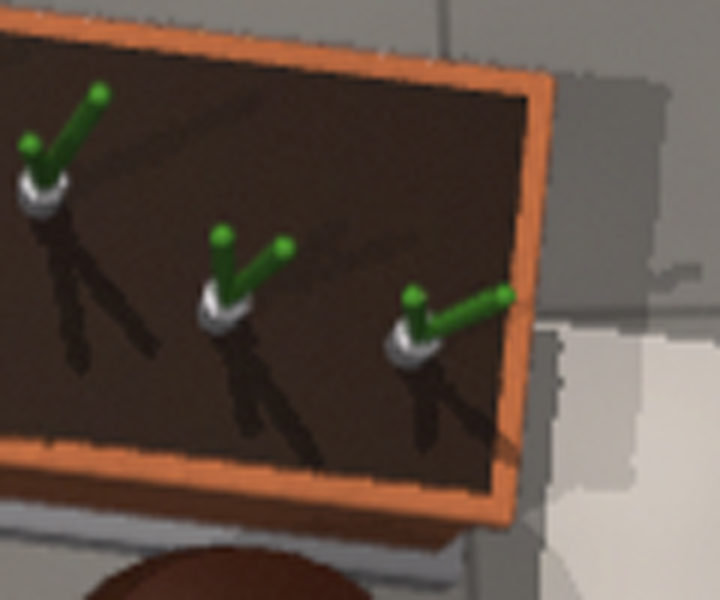

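View pics/c3.png

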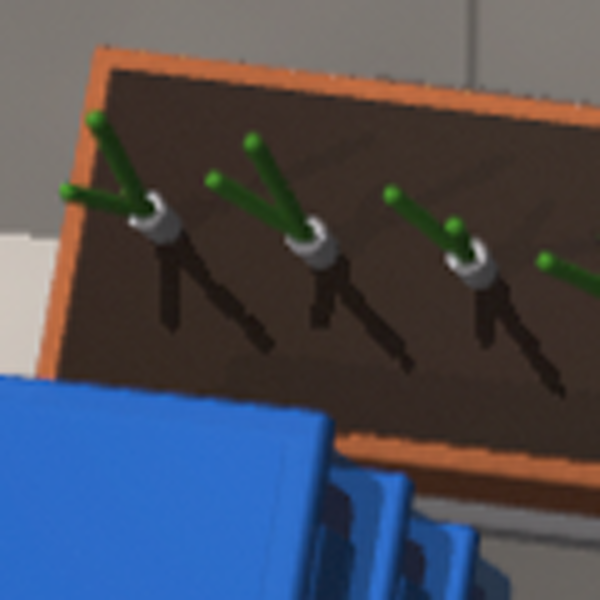

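```bash
cat > h.py <<'E'
from rig import arm
import cv2,numpy as np
np.set_printoptions(precision=4,suppress=True)
def ray(n,u,v,z,c=None):
    c=c or arm.get_calibration(n); K=c["intrinsics"];T=c["cam_to_world"]
    d=T[:3,:3]@np.linalg.solve(K,[u,v,1.]); o=T[:3,3]
    return o+d*(z-o[2])/d[2]
def proj(n,P,c=None):
    c=c or arm.get_calibration(n); K=c["intrinsics"];T=c["cam_to_world"]
    q=K@(T[:3,:3].T@(np.asarray(P)-T[:3,3])); return q[:2]/q[2]
E
python3 - <<'E'
from h import *
for nm,u,v,z in [("box FR",452,122.3,.12),("box NR",445.3,197.2,.12),("box FL",99.4,79.4,.12),("tray1",180,176.5,.028),("tray2",340,195.6,.028),("tray3",360,198.3,.028),("trayR",436.7,207.5,.028),
 ("jar",302.4,199,.138),("soy",209.4,180.6,.226),("oil",253.6,259,.29),("crock",398,233,.13),("cup",167,352,.07),("dish",469,343,.02),("handle",115,350,.07),("chopA",487,291,.007)]:
    print(nm,ray("top",u,v,z))
E
```

```text
box FR [ 0.7876 -0.2894  0.12  ]
box NR [ 0.6197 -0.2658  0.12  ]
box FL [0.9014 0.4886 0.12  ]
tray1 [0.7013 0.3373 0.028 ]
tray2 [ 0.6468 -0.041   0.028 ]
tray3 [ 0.6392 -0.0883  0.028 ]
trayR [ 0.6129 -0.2698  0.028 ]
jar [0.6193 0.0446 0.138 ]
soy [0.6426 0.2211 0.226 ]
oil [0.4841 0.128  0.29  ]
crock [ 0.5426 -0.1577  0.13  ]
cup [0.2989 0.3505 0.07  ]
dish [ 0.294  -0.3313  0.02  ]
handle [0.3063 0.4639 0.07  ]
chopA [ 0.4127 -0.3853  0.007 ]
```

```bash
cat >> h.py <<'E'
yaw=np.radians(-8.3); ex=np.array([np.cos(yaw),np.sin(yaw),0]); ey=np.array([-np.sin(yaw),np.cos(yaw),0])
O=np.array([0.760,0.1125,0])
def W(x,y,z=0): return O+x*ex+y*ey+np.array([0,0,z])
def Pf(p): d=np.asarray(p)-O; return np.array([d@ex,d@ey])
def R(tilt):
    t=np.radians(tilt); Z=ex*np.sin(t)-np.array([0,0,np.cos(t)]); X=ex*np.cos(t)+np.array([0,0,np.sin(t)])
    return np.column_stack([X,np.cross(Z,X),Z])
def circ(img,n,c,r,z,col,c0=None):
    a=np.linspace(0,2*np.pi,60)
    P=np.array([proj(n,[c[0]+r*np.cos(t),c[1]+r*np.sin(t),z],c0) for t in a])
    for p in P: cv2.circle(img,(int(round(p[0]*5)),int(round(p[1]*5))),2,col,-1)
E
python3 - <<'E'
from h import *
oil=np.array([.4841,.128]);soy=[.6426,.2211];jar=[.6193,.0446]
for n,(x0,y0) in [("top",(180,160)),("side",(300,190))]:
    im=cv2.resize(cv2.imread(f"pics/{n}0.png"),None,fx=5,fy=5,interpolation=cv2.INTER_CUBIC)
    for c,r,h in [(oil,.031,.29),(soy,.031,.226),(jar,.036,.138)]:
        circ(im,n,c,r,0,(255,0,255)); circ(im,n,c,.013 if h>.15 else r,h,(255,255,0))
    circ(im,n,oil,.031,.17,(255,0,255))
    for y in np.linspace(-.1,.12,60):
        p=proj(n,W(-.09,y,.028))*5; cv2.circle(im,tuple(int(v) for v in p),2,(0,255,0),-1)
    circ(im,n,W(-.121,0),.031,0,(0,255,255))
    cr=im[y0*5:y0*5+ (120*5 if n=="top" else 200*5),x0*5:(x0+160)*5]
    if n=="side": cr=cv2.resize(cr,None,fx=.6,fy=.6)
    cv2.imwrite(f"pics/ov_{n}.png",cr)
print(Pf([*oil,0]),Pf([*soy,0]),Pf([*jar,0]))
o=Pf([*oil,0])
for tilt in (40,45,50,55):
    for x,y,z in [(o[0]-.075,o[1],.2),(o[0]-.075,o[1],.017),(o[0]-.035,o[1],.017),(-.156,0,.017)]:
        print(tilt,(round(x,3),z),arm.solve_ik(W(x,y,z),R(tilt)))
E
```

```text
[-0.2752 -0.0245] [-0.1318  0.0905] [-0.1294 -0.0875]
40 (np.float64(-0.35), 0.2) [  32.3015    4.4282  130.9023  -65.407    27.3906 -173.9806]
40 (np.float64(-0.35), 0.017) [ 32.3015  48.3895 146.6727 211.9659  52.2004 -77.6412]
40 (np.float64(-0.31), 0.017) [ 26.5809  44.768  141.9569 210.9337  45.6512 -84.6265]
40 (-0.156, 0.017) [  16.7623   39.9257  121.41    221.6178   24.2032 -109.3091]
45 (np.float64(-0.35), 0.2) None
45 (np.float64(-0.35), 0.017) [ 36.5772  58.643  150.6575 212.5047  68.1965 -68.1663]
45 (np.float64(-0.31), 0.017) [ 29.9683  52.9381 145.6796 210.22    60.4709 -76.865 ]
45 (-0.156, 0.017) [ 18.3768  43.4245 124.7377 213.8489  34.7462 -99.2995]
50 (np.float64(-0.35), 0.2) None
50 (np.float64(-0.35), 0.017) None
50 (np.float64(-0.31), 0.017) [ 33.5349  62.7811 148.9875 211.8123  75.7597 -68.7589]
50 (-0.156, 0.017) [ 20.0264  47.8108 127.6235 210.3408  46.0185 -93.0089]
55 (np.float64(-0.35), 0.2) [  45.5629   18.3521  142.8952  247.5735   45.699  -111.2708]
55 (np.float64(-0.35), 0.017) None
55 (np.float64(-0.31), 0.017) [ 37.1741  73.3815 151.5071 215.7325  89.9436 -59.7921]
55 (-0.156, 0.017) [ 21.6724  52.966  129.9533 209.0127  57.5412 -88.2721]
```

View pics/ov_top.png

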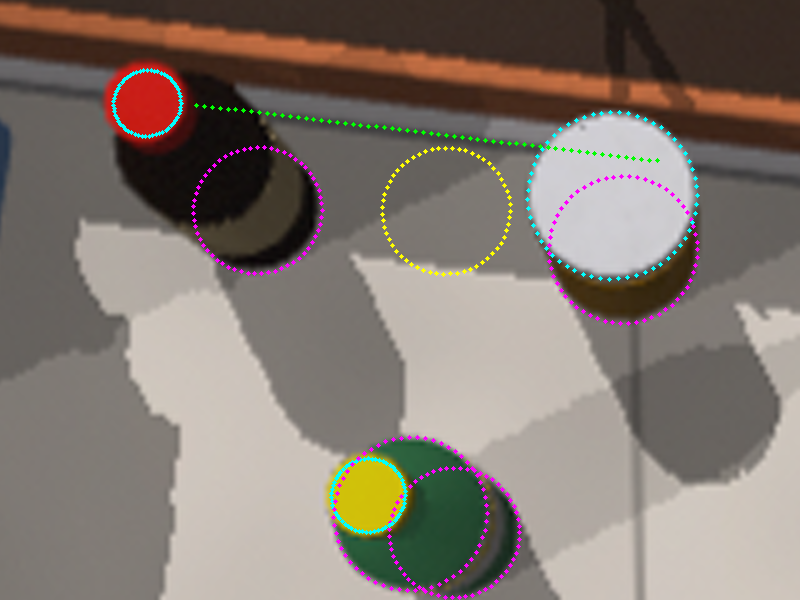

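View pics/ov_side.png

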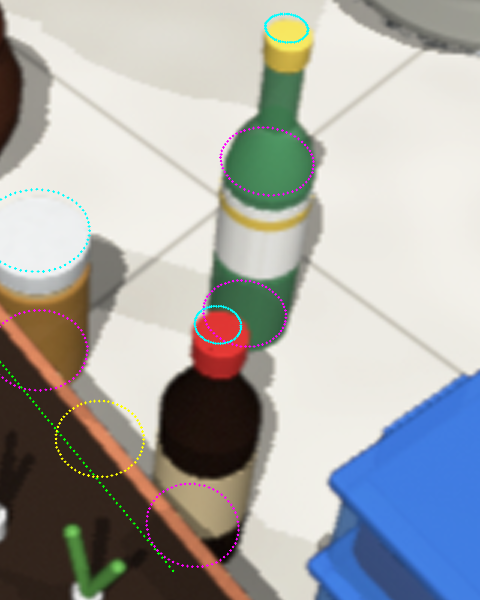

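The top overlay agrees to about 1 mm at caps, lids and bases. The yellow ring marks the home spot in front of the green tray line, between soy and jar. The side overlay agrees at caps and lid. The fingers will push tilted 45°, so I'll fit a forward model from IK samples to plan the approach configuration.

```bash
cat > fk.py <<'E'
import numpy as np
from scipy.spatial.transform import Rotation as Ro
def fk(q,p,full=False):
    d1,a1,L2,a3,L3,d6=p; q=np.radians(q)
    A=Ro.from_euler('z',q[0]).as_matrix(); B=Ro.from_euler('y',q[1]).as_matrix(); C=Ro.from_euler('y',q[2]).as_matrix()
    s=A@[a1,0,0]+[0,0,d1]; e=s+A@B@[0,0,L2]; M=A@B@C
    w=e+M@[a3,0,L3]; T=M@Ro.from_euler('ZYZ',[q[3],q[4],q[5]+np.pi/2]).as_matrix()
    t=w+T@[0,0,d6]
    return (s,e,w,t,T) if full else (t,T)
E
python3 - <<'E'
from h import *; from fk import *
from scipy.optimize import least_squares
rng=np.random.default_rng(0); S=[]
q0=arm.current_joint_positions(); S.append((q0,arm.current_ee_pos(),arm.current_tool_rot()))
while len(S)<25:
    P=[rng.uniform(.3,.7),rng.uniform(-.3,.3),rng.uniform(.02,.4)]; M=R(rng.uniform(0,80))
    q=arm.solve_ik(P,M)
    if q is not None: S.append((q,P,M))
f=lambda p: np.concatenate([np.r_[fk(q,p)[0]-P,(fk(q,p)[1]-M).ravel()] for q,P,M in S])
r=least_squares(f,[.4,0,.4,0,.4,.3]); print(r.x,abs(r.fun).max()); np.save("p.npy",r.x)
E
```

```text
[ 0.2643 -0.0108  0.6022  0.1174  0.3906  0.399 ] 0.06099539172658165
```

```bash
python3 - <<'E'
from h import *; from fk import *
from scipy.optimize import least_squares
rng=np.random.default_rng(0); S=[]
S.append((arm.current_joint_positions(),arm.current_ee_pos(),arm.current_tool_rot()))
while len(S)<30:
    P=[rng.uniform(.3,.7),rng.uniform(-.3,.3),rng.uniform(.02,.4)]; M=R(rng.uniform(0,80))
    q=arm.solve_ik(P,M)
    if q is not None: S.append((q,P,M))
p=np.load("p.npy")
print("rot",max(abs(fk(q,p)[1]-M).max() for q,P,M in S))
def fk2(q,p):
    t,T=fk(q,p[:6]); a=np.radians(q); 
    M=Ro.from_euler('ZY',[a[0],a[1]+a[2]]).as_matrix()
    W4=M@Ro.from_euler('Z',a[3]).as_matrix(); W5=W4@Ro.from_euler('Y',a[4]).as_matrix()
    return t+W4@p[6:9]+W5@p[9:12]
f=lambda p: np.concatenate([fk2(q,p)-P for q,P,M in S])
r=least_squares(f,np.r_[p,np.zeros(6)]); print(r.x,abs(r.fun).max())
E
```

```text
rot 1.2490009027033011e-15
[ 0.2759 -0.0305  0.6127  0.1236  0.563   0.9991  0.0016  0.0191 -0.1733
 -0.0169  0.0191 -0.5801] 0.1003133720296244
```

```bash
cat > fk.py <<'E'
import numpy as np
from scipy.spatial.transform import Rotation as Ro
def frames(q):
    a=np.radians(q); E=lambda s,x: Ro.from_euler(s,x).as_matrix()
    A=E('Z',a[0]);B=A@E('Y',a[1]);M=B@E('Y',a[2]);W4=M@E('Z',a[3]);W5=W4@E('Y',a[4]);T=W5@E('Z',a[5]+np.pi/2)
    return A,B,M,W4,W5,T
E
python3 - <<'E'
from h import *; from fk import *
rng=np.random.default_rng(0); S=[]
S.append((arm.current_joint_positions(),arm.current_ee_pos(),arm.current_tool_rot()))
while len(S)<40:
    P=[rng.uniform(.3,.7),rng.uniform(-.3,.3),rng.uniform(.02,.4)]; M=R(rng.uniform(0,80))
    q=arm.solve_ik(P,M)
    if q is not None: S.append((q,P,M))
A=np.vstack([np.hstack(frames(q)) for q,_,_ in S]); b=np.concatenate([P for _,P,_ in S])
x,res,rk,_=np.linalg.lstsq(A,b,rcond=1e-9); e=(A@x-b).reshape(-1,3)
print(rk,x.reshape(6,3),np.linalg.norm(e,axis=1))
E
```

```text
13 [[-0.      0.0199  0.2566]
 [ 0.      0.0199  0.5968]
 [ 0.1179  0.0199  0.1922]
 [ 0.      0.      0.1922]
 [-0.      0.      0.1928]
 [ 0.      0.      0.1928]] [0. 0. 0. 0. 0. 0. 0. 0. 0. 0. 0. 0. 0. 0. 0. 0. 0. 0. 0. 0. 0. 0. 0. 0.
 0. 0. 0. 0. 0. 0. 0. 0. 0. 0. 0. 0. 0. 0. 0. 0.]
```

```bash
cat >> fk.py <<'E'
from scipy.optimize import least_squares
LO=np.array([-166.48,-47.26,12.59,-70.14,6.76,-176.63])+.5; HI=np.array([166.48,123.95,153.08,250.14,159.57,176.63])-.5
OFF=[(0,[0,.0597,.2566]),(1,[0,0,.5968]),(2,[.1179,0,.3843]),(5,[0,0,.3856])]
def fk(q,pts=None):
    F=frames(q); P=[np.zeros(3)]
    for i,o in OFF: P.append(P[-1]+F[i]@np.array(o))
    if pts is not None: return P[-1]+np.asarray(pts)@F[5].T
    return P,F[5]
def ik(p,M,seed):
    def f(q):
        P,T=fk(q); return np.r_[(P[-1]-p)*5,(T-M).ravel()]
    r=least_squares(f,np.clip(seed,LO,HI),bounds=(LO,HI),xtol=1e-12,ftol=1e-12)
    return r.x if abs(r.fun).max()<1e-4 else None
# gripper points in tool frame: body corners, camera
BODY=np.array([[a,b,c] for a in(-.038,.038) for b in(-.089,.089) for c in(-.079,-.25)]+[[.09,.03,-.2],[.09,-.03,-.2]])
FING=np.array([[a,b,c] for a in(-.016,.016) for b in(-.034,.034) for c in(0,-.079)])
E
python3 - <<'E'
from h import *; from fk import *
seed=np.array([ 32.3015 , 48.3895, 146.6727 ,211.9659 , 52.2004, -77.6412])
print(fk(arm.current_joint_positions())[0][-1],arm.current_ee_pos())
for yw in (-8.3,15,40,50):
  Rz=Ro.from_euler('z',yw+8.3,degrees=True).as_matrix()
  print("yaw",yw)
  for x in (-.40,-.36,-.33):
    for t in (30,42,55,70):
      row=[]
      for z in (.017,.1,.2,.3,.4):
        best=None
        for s in (seed,[30,20,120,180,30,-90],[30,20,100,0,30,90],[30,20,120,90,30,0]):
            q=ik(W(x,-.0245,z),Rz@R(t),np.array(s,float))
            if q is not None and best is None: best=q
        row.append("--" if best is None else "j3 %.0f j4 %.0f j5 %.0f"%(best[2],best[3],best[4]))
      print(x,t,row)
E
```

```text
[ 0.2148 -0.5865  0.1806] [ 0.2147 -0.5866  0.1806]
yaw -8.3
-0.4 30 ['j3 144 j4 219 j5 31', '--', 'j3 126 j4 -34 j5 35', 'j3 115 j4 -23 j5 54', 'j3 102 j4 -20 j5 70']
-0.4 42 ['--', 'j3 146 j4 237 j5 39', '--', 'j3 123 j4 -45 j5 48', 'j3 110 j4 -36 j5 63']
-0.4 55 ['--', '--', '--', '--', '--']
-0.4 70 ['j3 152 j4 248 j5 92', '--', '--', '--', '--']
-0.36 30 ['j3 140 j4 220 j5 26', '--', 'j3 124 j4 -31 j5 33', 'j3 113 j4 -21 j5 51', 'j3 100 j4 -18 j5 67']
-0.36 42 ['j3 149 j4 212 j5 60', 'j3 143 j4 232 j5 36', '--', 'j3 122 j4 -43 j5 43', 'j3 109 j4 -33 j5 58']
-0.36 55 ['--', '--', 'j3 143 j4 250 j5 47', '--', 'j3 119 j4 -57 j5 54']
-0.36 70 ['j3 152 j4 243 j5 102', '--', '--', '--', '--']
-0.33 30 ['j3 136 j4 222 j5 22', '--', 'j3 122 j4 -29 j5 32', 'j3 111 j4 -20 j5 50', 'j3 99 j4 -16 j5 66']
-0.33 42 ['j3 146 j4 211 j5 55', 'j3 141 j4 230 j5 33', '--', 'j3 120 j4 -42 j5 39', 'j3 108 j4 -31 j5 54']
-0.33 55 ['--', 'j3 152 j4 221 j5 71', 'j3 142 j4 244 j5 44', '--', 'j3 118 j4 -57 j5 48']
-0.33 70 ['j3 151 j4 239 j5 108', '--', '--', 'j3 143 j4 250 j5 61', '--']
yaw 15
-0.4 30 ['-
[... 2670 characters left out ...]
5 ['j3 152 j4 116 j5 65', 'j3 150 j4 101 j5 56', 'j3 141 j4 74 j5 58', 'j3 130 j4 60 j5 71', 'j3 118 j4 55 j5 83']
-0.36 70 ['j3 148 j4 100 j5 67', '--', 'j3 151 j4 82 j5 66', 'j3 141 j4 68 j5 78', 'j3 129 j4 65 j5 90']
-0.33 30 ['j3 134 j4 94 j5 27', 'j3 129 j4 58 j5 32', 'j3 120 j4 38 j5 47', 'j3 109 j4 30 j5 63', 'j3 98 j4 27 j5 78']
-0.33 42 ['j3 141 j4 112 j5 44', 'j3 137 j4 86 j5 41', 'j3 128 j4 59 j5 49', 'j3 118 j4 47 j5 63', 'j3 106 j4 42 j5 76']
-0.33 55 ['j3 146 j4 111 j5 61', 'j3 144 j4 97 j5 56', 'j3 137 j4 75 j5 58', 'j3 127 j4 62 j5 68', 'j3 116 j4 56 j5 79']
-0.33 70 ['j3 143 j4 98 j5 69', 'j3 147 j4 94 j5 68', 'j3 145 j4 83 j5 69', 'j3 137 j4 72 j5 76', 'j3 127 j4 68 j5 86']
```

```bash
cat > plan.py <<'E'
from h import *; from fk import *
OBS={"oil":(.4841,.128,.031,.29),"soy":(.6426,.2211,.031,.226),"jar":(.6193,.0446,.036,.138),"crock":(.5426,-.1577,.076,.173),"cup":(.2989,.3505,.041,.07),"handle":(.304,.42,.055,.075),"dish":(.294,-.3313,.048,.026)}
g=np.linspace(-1,1,9)
def box(hx,hy,z0,z1): return np.array([[hx*a,hy*b,z] for a in g for b in g for z in np.linspace(z0,z1,7)])
B=np.vstack([box(.038,.089,-.079,-.2),box(.05,.05,-.2,-.386),box(.09,.03,-.19,-.23)]); F=box(.016,.034,0,-.079)
def clear(q):
    out={}
    for nm,(x,y,r,h) in OBS.items():
        for k,pts in (("B",B),("F",F)):
            P=fk(q,pts); d=np.hypot(P[:,0]-x,P[:,1]-y)-r; dz=P[:,2]-h
            out[nm+k]=np.where(dz>0,np.hypot(np.maximum(d,0),dz),d).min()
    return out,min(fk(q,B)[:,2].min(),fk(q,F)[:,2].min())
def Ry(t,yw): return Ro.from_euler('z',yw+8.3,degrees=True).as_matrix()@R(t)
Y0=-.0245
WP=[(-.37,.40,30,40),(-.37,.3,30,40),(-.37,.2,30,40),(-.365,.12,30,40),(-.36,.05,30,40),(-.36,.025,32,25),(-.352,.018,35,10),(-.345,.016,42,-8.3)]
def path():
    Q=[];s=np.array([35,0,100,24,72,90.])
    for x,z,t,yw in WP:
        q=ik(W(x,Y0,z),Ry(t,yw),s)
        Q.append(q)
        if q is None: print("fail",x,z,t,yw); break
        s=q
    return Q
E
python3 - <<'E'
from plan import *
Q=path()
for q in Q: print(q)
def chk(a,b):
    worst={};zm=9
    for l in np.linspace(0,1,15):
        o,z=clear(a+(b-a)*l); zm=min(z,zm)
        for k in o: worst[k]=min(worst.get(k,9),o[k])
    print("minz %.3f"%zm,{k:round(float(v),3) for k,v in worst.items() if v<.06})
for a,b in zip(Q,Q[1:]): chk(a,b)
q0=np.array(arm.current_joint_positions())
for p,M in [((.215,-.587,.42),arm.current_tool_rot())]:
    qa=ik(np.array(p),M,q0); print(qa); chk(q0,qa); chk(qa,Q[0])
E
```

```text
[-10.0232 -14.9198 102.1719  23.5181  73.7785  37.1403]
[-10.0232 -10.3325 114.735   26.7881  58.2273  29.1844]
[-10.0232  -0.7883 126.3483  36.5053  40.0956  14.555 ]
[ -9.9875  12.3409 134.2271  61.3935  25.8616 -14.6736]
[ -9.9532  27.7779 139.7629 108.3949  23.789  -65.8301]
[ -1.5593  39.1807 147.7705 157.5398  38.3302 -95.0055]
[ 11.7759  46.9223 150.7575 181.2809  52.6738 -89.3218]
[ 33.0776  51.8681 147.7155 211.4873  57.8685 -74.8329]
minz 0.292 {'oilF': 0.035}
minz 0.192 {'oilB': 0.037, 'oilF': 0.025}
minz 0.112 {'oilB': 0.027, 'oilF': 0.021}
minz 0.042 {'oilB': 0.024, 'oilF': 0.018}
minz 0.017 {'oilB': 0.028, 'oilF': 0.021}
minz 0.009 {'oilB': 0.049, 'oilF': 0.026}
minz 0.003 {'oilB': 0.055, 'oilF': 0.025}
[-75.3653  21.7028  52.0249   0.0025 106.3253  -5.4628]
minz 0.181 {}
minz 0.392 {}
```

```bash
sed -i 's/^WP=.*/WP=[(-.38,.40,30,40),(-.38,.3,30,40),(-.378,.2,30,40),(-.374,.12,30,40),(-.37,.05,30,40),(-.365,.032,32,25),(-.355,.028,35,10),(-.345,.022,42,-8.3)]/' plan.py
python3 - <<'E'
from plan import *
Q=path(); np.save("Q.npy",Q)
def chk(a,b):
    worst={};zm=9;wr=9
    for l in np.linspace(0,1,15):
        q=a+(b-a)*l; o,z=clear(q); zm=min(z,zm); w=fk(q)[0][3]; wr=min(wr,np.hypot(*w[:2]))
        for k in o: worst[k]=min(worst.get(k,9),o[k])
    print("minz %.3f wr %.3f"%(zm,wr),{k:round(float(v),3) for k,v in worst.items() if v<.06})
for a,b in zip(Q,Q[1:]): chk(a,b)
q=Q[-1]
for x in np.linspace(-.345,-.157,7):
    t=(x+.311)/(.154); y=Y0*(1-np.clip(t,0,1)); q=ik(W(x,y,.016),R(42),q); print(round(x,3),q)
    o,_=clear(q); print({k:round(float(v),3) for k,v in o.items() if v<.06 and k[:3]!='oil'})
E
```

```text
minz 0.292 wr 0.234 {'oilF': 0.044}
minz 0.192 wr 0.234 {'oilB': 0.043, 'oilF': 0.033}
minz 0.112 wr 0.235 {'oilB': 0.033, 'oilF': 0.029}
minz 0.042 wr 0.239 {'oilB': 0.03, 'oilF': 0.028}
minz 0.024 wr 0.217 {'oilB': 0.036, 'oilF': 0.03}
minz 0.019 wr 0.213 {'oilB': 0.053, 'oilF': 0.029}
minz 0.010 wr 0.213 {'oilB': 0.057, 'oilF': 0.026}
-0.345 [ 33.0776  51.8681 147.7155 211.4873  57.8685 -74.8329]
{}
-0.314 [ 28.3528  48.4117 143.9403 210.3075  52.3303 -80.7159]
{}
-0.282 [ 25.2236  45.5176 139.6137 210.7134  46.3481 -86.0855]
{}
-0.251 [ 22.727   43.5765 135.3724 211.6437  41.1022 -90.8241]
{}
-0.22 [ 20.6585  42.3494 131.2029 213.0298  36.4678 -95.2486]
{'jarF': 0.054}
-0.188 [ 18.924   41.6565 127.0632 214.9397  32.3091 -99.638 ]
{'soyB': 0.05, 'soyF': 0.045, 'jarB': 0.048, 'jarF': 0.032}
-0.157 [  17.4531   41.3774  122.9264  217.4814   28.5408 -104.2424]
{'soyB': 0.019, 'soyF': 0.027, 'jarB': 0.016, 'jarF': 0.02}
```

Everything clears, so I'll move above the tiles in front of the bottle, then down.

```bash
python3 - <<'E'
from plan import *
Q=np.load("Q.npy")
arm.grip(.04); print(arm.current_width())
arm.move_l([.215,-.587,.42],feed=.25)
arm.move_joints(Q[0]); print(arm.current_t(),arm.current_ee_pos(),fk(Q[0])[0][-1])
arm.move_joints(Q[1]); arm.move_joints(Q[2]); print(arm.current_t(),arm.current_force())
for n in ("top","side"): cv2.imwrite(f"pics/a_{n}.png",arm.snapshot(n)[:,:,::-1])
E
```

```text
0.04010315432900183
4.7333 [0.381  0.1425 0.4001] [0.3804 0.1431 0.4   ]
5.7 [ 1.4363 -0.6692  0.4771]
```

View pics/a_side.png

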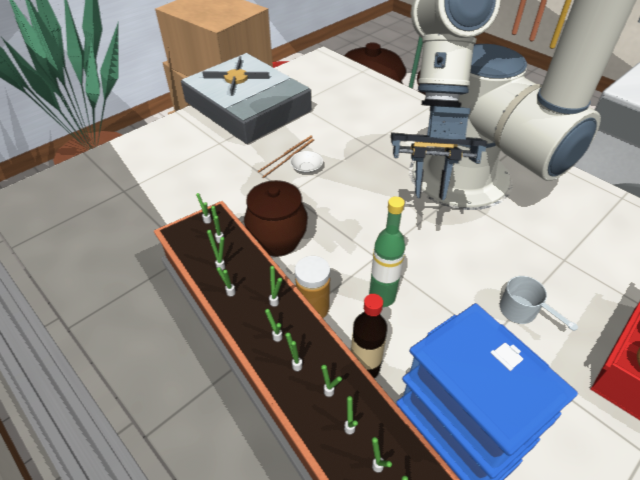

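View pics/a_top.png

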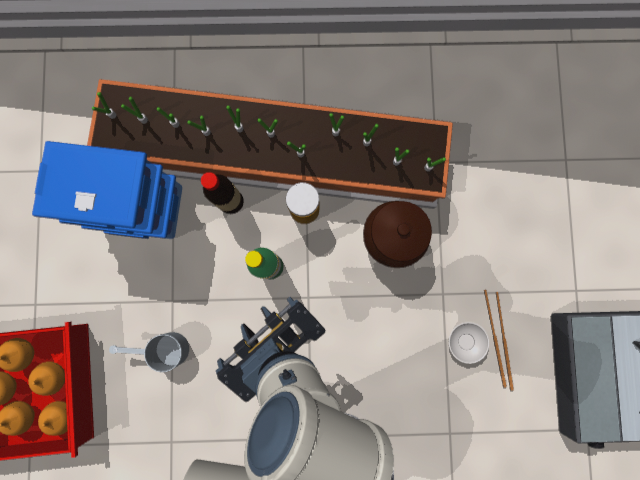

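The pictures show the tilted gripper at about (270,345), in front of the bottle, and nothing has moved. Next I'll descend and turn.

```bash
python3 - <<'E'
from plan import *
Q=np.load("Q.npy")
for q in Q[3:]:
    arm.move_joints(q); print(arm.current_t(),arm.current_ee_pos(),arm.current_force(),abs(np.array(arm.current_joint_positions())-q).max())
arm.move_l(W(-.345,Y0,.016),R(42),feed=.03)
print(arm.current_t(),arm.current_ee_pos(),W(-.345,Y0,.016),arm.current_force())
for n in ("top","side","wrist"): cv2.imwrite(f"pics/b_{n}.png",arm.snapshot(n)[:,:,::-1])
E
```

```text
6.3917 [0.3878 0.1425 0.1212] [ 0.2594 -0.5946  1.1768] 0.2261596667214878
7.325 [0.3914 0.1418 0.0509] [-0.0815 -0.4042  0.5247] 0.17936237070969696
8.125 [0.3958 0.1414 0.0325] [-0.0898 -0.0844  0.1874] 0.18670400161670386
8.6333 [0.4051 0.1405 0.028 ] [ 0.7643  1.2839 -0.0696] 0.2712069379212494
9.2667 [0.4153 0.1384 0.022 ] [0.3136 0.1486 0.3882] 0.2616751794114123
9.6167 [0.4151 0.1374 0.0157] [0.4151 0.1381 0.016 ] [-0.5081 -1.3571 -0.4297]
```

View pics/b_side.png

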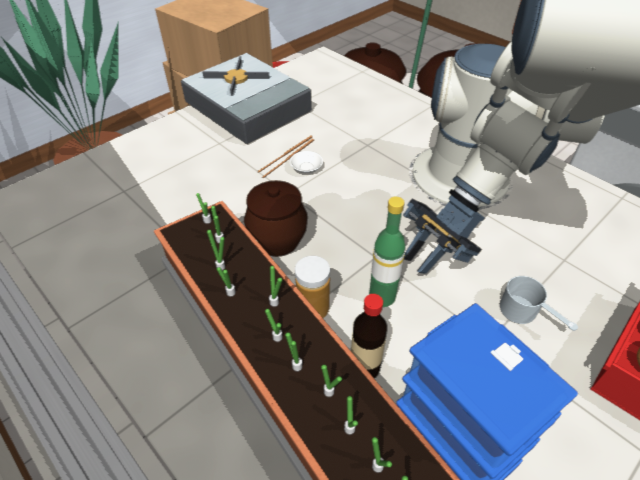

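View pics/b_wrist.png

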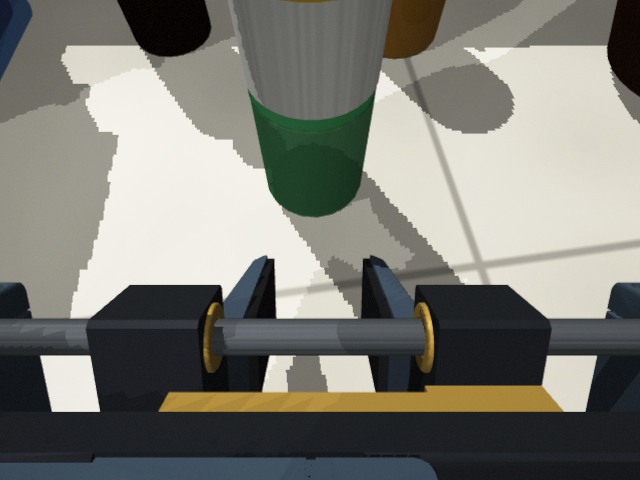

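View pics/b_top.png

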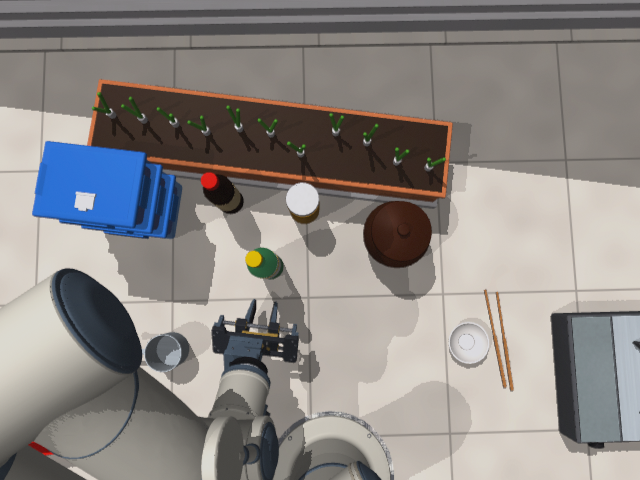

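The wrist view shows the bottle's green foot centred at column 315, between fingertips at columns 270 and 365, with label and body well clear. I'll make a short first push and check it.

```bash
python3 - <<'E'
from plan import *
for x in (-.318,-.310,-.304,-.298):
    arm.move_l(W(x,Y0,.016),R(42),feed=.03); print(round(arm.current_t(),2),Pf(arm.current_ee_pos()),arm.current_ee_pos()[2],arm.current_force()@np.c_[ex,ey,[0,0,1]])
for n in ("top","side","wrist"): cv2.imwrite(f"pics/c_{n}.png",arm.snapshot(n)[:,:,::-1])
a=cv2.imread("pics/c_top.png")[220:320,190:310];b=cv2.imread("pics/c_side.png")[180:330,330:490]
cv2.imwrite("pics/c_both.png",np.hstack([cv2.resize(a,(480,400),interpolation=cv2.INTER_CUBIC)[:,:400],cv2.resize(b,(400,400),interpolation=cv2.INTER_CUBIC)]))
E
```

```text
10.82 [-0.3182 -0.0245] 0.01596084856726302 [-0.0714  0.8535  0.0012]
11.23 [-0.3098 -0.0245] 0.016119446864547853 [-0.5776  0.021   0.1357]
11.58 [-0.3037 -0.0245] 0.016108225446512144 [-0.5129  0.05   -0.4366]
11.93 [-0.2977 -0.0245] 0.016128327911037882 [ 0.4043 -0.117   0.6971]
```

View pics/c_both.png

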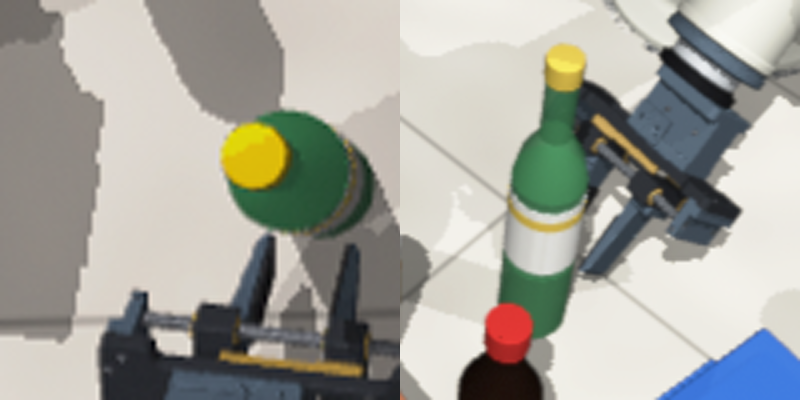

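View pics/c_wrist.png

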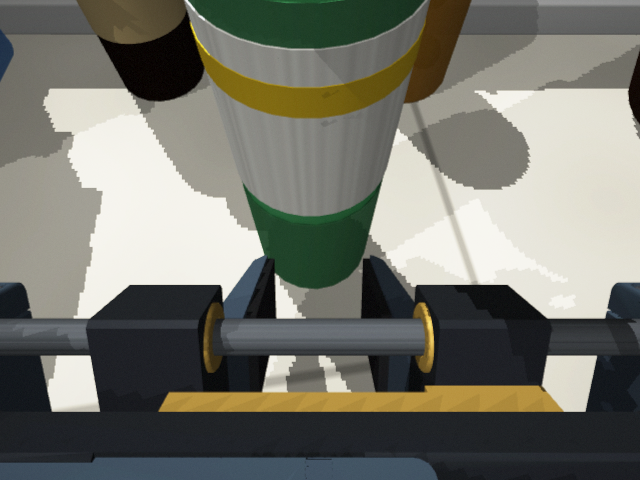

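No contact yet: the cap is still at (253.7,258.8) and the force is around 0. The tips taper, so contact comes later than modelled. I'll creep on until the bottle moves.

```bash
cat >> h.py <<'E'
def cap(n="top",img=None):
    im=arm.snapshot(n) if img is None else img
    h=cv2.cvtColor(im,cv2.COLOR_RGB2HSV); m=cv2.inRange(h,(24,150,90),(34,255,255))
    m=m[:,:]; nn,l,st,ce=cv2.connectedComponentsWithStats(m)
    c=[(st[i,4],ce[i],st[i,:4]) for i in range(1,nn) if st[i,4]>60]
    return c
E
python3 - <<'E'
from plan import *
for f in ("pics/top0.png","pics/c_top.png"):
    for c in cap(img=cv2.imread(f)[:,:,::-1].copy()): print(c)
for x in (-.294,-.290,-.286,-.282,-.278):
    arm.move_l(W(x,Y0,.016),R(42),feed=.03)
    f=arm.current_force()@np.c_[ex,ey,[0,0,1]]; c=[k for k in cap() if k[0]>150]
    print(x,round(arm.current_t(),2),f,[k[1] for k in c],[Pf(ray("top",*k[1],.29)) for k in c])
    if c and abs(Pf(ray("top",*c[0][1],.29))[0]+.2752)>.0035: break
cv2.imwrite("pics/d_wrist.png",arm.snapshot("wrist")[:,:,::-1])
b=arm.snapshot("side")[180:330,330:490,::-1]; cv2.imwrite("pics/d_side.png",cv2.resize(b,(640,600),interpolation=cv2.INTER_CUBIC))
E
```

```text
(np.int32(219), array([253.2374, 258.6758]), array([245, 251,  17,  17], dtype=int32))
(np.int32(215), array([253.4093, 258.5628]), array([246, 251,  16,  17], dtype=int32))
-0.294 12.42 [ 0.1713 -0.8414 -0.264 ] [array([253.4093, 258.5628])] [array([-0.2745, -0.0241])]
-0.29 12.75 [-1.3624  0.1946 -0.723 ] [array([253.3704, 258.5694])] [array([-0.2745, -0.024 ])]
-0.286 13.08 [-3.0397  2.596  -0.4246] [array([254.3258, 256.7466])] [array([-0.2711, -0.0252])]
```

View pics/d_side.png

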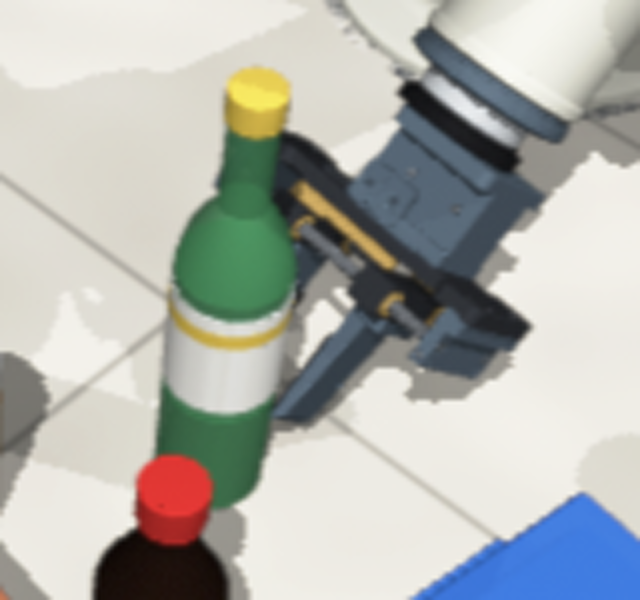

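View pics/d_wrist.png

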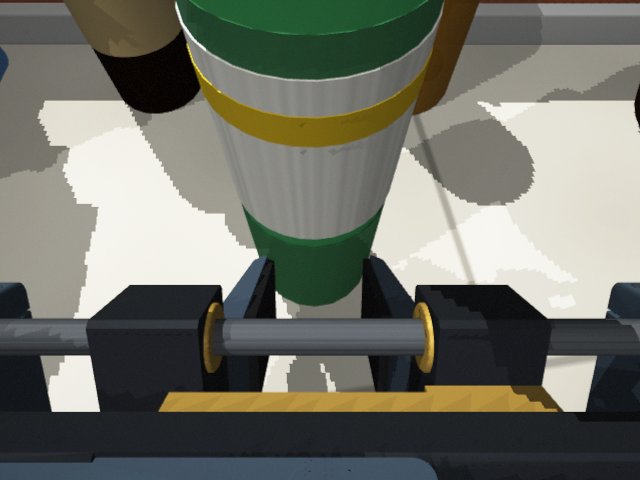

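Contact came at TCP x = −0.290: about 3 N, bottle upright and sliding. The bottle nests about 20 mm deeper between the tips than I assumed, which would bring the gripper body too close to soy and jar at the end. I'll back off, narrow the fingers and tilt more.

```bash
python3 - <<'E'
from plan import *
q=np.array(arm.current_joint_positions())
for x in (-.312,-.30,-.25,-.2,-.15):
    q=ik(W(x,Y0*min(1,(-.15-x)/.15) if x>-.3 else Y0,.018),R(48),q); print(x,q)
    if q is None: break
arm.move_l(W(-.312,Y0,.018),R(42),feed=.06)
arm.grip(.02); print(arm.current_width())
arm.move_l(W(-.312,Y0,.018),R(48),feed=.03)
print(arm.current_t(),arm.current_ee_pos(),W(-.312,Y0,.018))
y0=Pf(ray("top",*[k[1] for k in cap() if k[0]>150][0],.29))
print("bottle",y0)
for x in (-.306,-.302,-.299,-.296,-.293,-.290):
    arm.move_l(W(x,Y0,.018),R(48),feed=.03)
    f=arm.current_force()@np.c_[ex,ey,[0,0,1]]; c=[k for k in cap() if k[0]>150]; p=Pf(ray("top",*c[0][1],.29))
    print(x,round(arm.current_t(),2),f,p)
    if p[0]-y0[0]>.0025: break
cv2.imwrite("pics/e_wrist.png",arm.snapshot("wrist")[:,:,::-1])
b=arm.snapshot("side")[180:330,330:490,::-1]; cv2.imwrite("pics/e_side.png",cv2.resize(b,(640,600),interpolation=cv2.INTER_CUBIC))
E
```

```text
-0.312 [ 32.3512  58.7206 147.9586 211.0469  69.834  -71.8443]
-0.3 [ 30.4878  56.9907 146.4454 210.2706  67.4467 -74.3486]
-0.25 [ 25.4105  50.7876 139.2469 209.6241  56.5519 -83.3446]
-0.2 [ 21.7046  47.395  132.4678 210.0665  47.8812 -90.0925]
-0.15 [ 18.9166  45.6859 125.8168 211.4953  40.5854 -95.9625]
0.019876574896192392
14.6917 [0.4469 0.1332 0.0168] [0.4477 0.1333 0.018 ]
bottle [-0.2729 -0.0241]
-0.306 15.14 [ 0.7233 -0.1234  0.157 ] [-0.2728 -0.0242]
-0.302 15.47 [-1.0148 -0.6485 -0.1513] [-0.2728 -0.0242]
-0.299 15.78 [ 0.2647 -0.5561 -0.2857] [-0.2728 -0.0242]
-0.296 16.07 [-0.1018 -0.0579 -0.2997] [-0.2728 -0.0242]
-0.293 16.38 [-0.1343  0.1169 -0.1001] [-0.2728 -0.0242]
-0.29 16.68 [ 0.4509 -0.2344  0.8019] [-0.2728 -0.0242]
```

View pics/e_side.png

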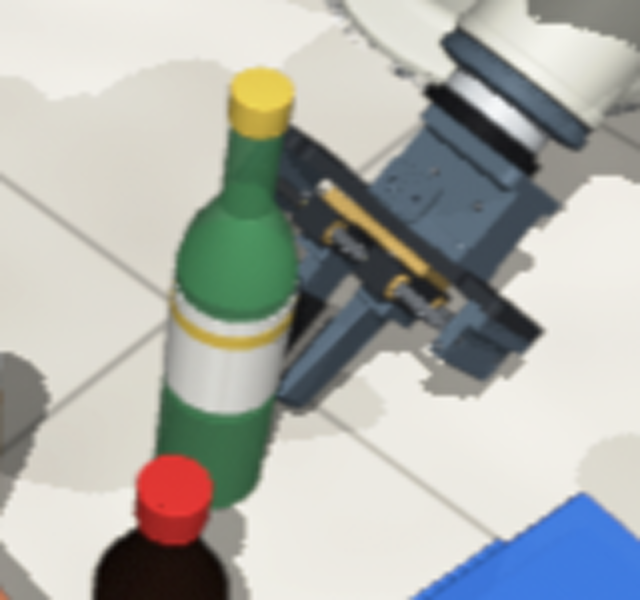

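View pics/e_wrist.png

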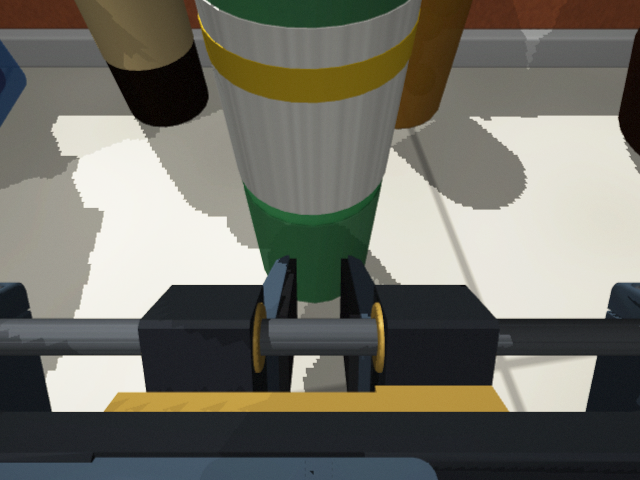

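```bash
python3 - <<'E'
from plan import *
p=ray("wrist",315,303,0); print("foot front",p,Pf(p),"-> centre x",Pf(p)[0]+.031)
print("TCP px",proj("wrist",arm.current_ee_pos()), "tips", [proj("wrist",arm.current_ee_pos()+arm.current_tool_rot()@np.array(v)) for v in ([.016,.01,0],[-.016,.01,0],[.016,-.01,0],[.005,.01,0])])
# finger top corner seen ~ (290,258)
R_=arm.current_tool_rot(); 
im=cv2.imread("pics/e_wrist.png")
for c,col in (([-.2728,-.0242],(0,0,255)),([-.2628,-.0242],(255,0,255))):
  for r,z in((.031,0),(.031,.08),(.031,.088)):
    for a in np.linspace(0,6.28,80):
      w=W(c[0],c[1],z); q=proj("wrist",w+[r*np.cos(a),r*np.sin(a),0])
      if 0<=q[1]<480: cv2.circle(im,(int(q[0]),int(q[1])),1,col,-1)
for yy in np.linspace(-.1,.1,50):
    q=proj("wrist",W(-.09,yy,.028)); cv2.circle(im,(int(q[0]),int(q[1])),1,(0,255,0),-1)
    q=proj("wrist",W(-.09,yy,.0)); cv2.circle(im,(int(q[0]),int(q[1])),1,(255,255,0),-1)
for v in ([.016,.01,0],[-.016,.01,0],[.016,-.01,0],[-.016,-.01,0],[.016,.01,-.04],[-.016,.01,-.04]):
    q=proj("wrist",arm.current_ee_pos()+R_@np.array(v)); cv2.circle(im,(int(q[0]),int(q[1])),3,(0,255,255),1)
cv2.imwrite("pics/e_ov.png",cv2.resize(im[0:400,120:520],None,fx=1.5,fy=1.5))
E
```

```text
foot front [0.4554 0.1328 0.    ] [-0.3044 -0.0239] -> centre x -0.27335193602587293
TCP px [316.0332 265.5307] tips [array([334.6368, 237.3941]), array([334.0119, 292.5726]), array([297.3345, 237.4061]), array([334.4164, 256.8525])]
```

View pics/e_ov.png

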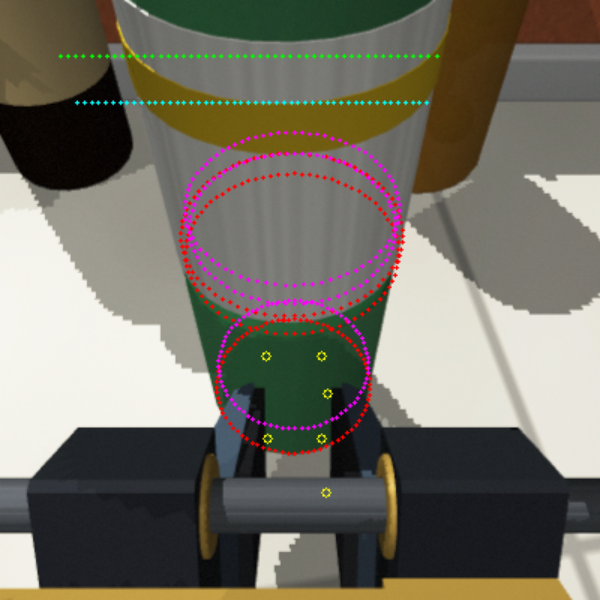

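```bash
python3 - <<'E'
from plan import *
t=arm.current_ee_pos();R_=arm.current_tool_rot()
b=arm.snapshot("side")[:,:,::-1].copy()
im=cv2.resize(b[200:300,360:460],None,fx=6,fy=6,interpolation=cv2.INTER_CUBIC)
def dot(P,col):
    q=(proj("side",P)-[360,200])*6; cv2.circle(im,(int(q[0]),int(q[1])),4,col,1)
for y in (-.01,.01,-.02,.02): dot(t+R_@[0,y,0],(0,255,255)); dot(t+R_@[0,y,-.06],(0,255,255))
for a in np.linspace(0,6.28,60):
    for z in (0,.08,.088): dot(W(-.273,-.0242,z)+.031*np.array([np.cos(a),np.sin(a),0]),(255,0,255))
cv2.imwrite("pics/e_ov2.png",im)
print(arm.current_joint_positions(),fk(arm.current_joint_positions())[0][-1],t)
E
```

```text
[ 29.0538  55.6502 145.183  209.7129  65.4592 -76.2782] [0.4695 0.1302 0.0181] [0.4695 0.1301 0.018 ]
```

View pics/e_ov2.png

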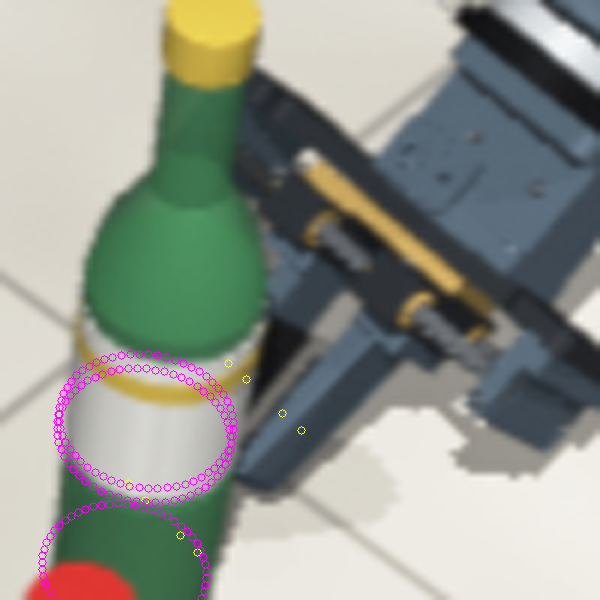

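The check shows the visible fingertips end about 18–20 mm short of the reported TCP. The side view puts the tip at about (401,279), against the projected TCP at (391,290). That explains the late contact and means the tips ride higher than intended, near 33 mm. The bottle position itself is confirmed by its foot in the wrist view (x = −0.273). I'll lower the fingers, watching force, and push on.

```bash
python3 - <<'E'
from plan import *
E3=np.c_[ex,ey,[0,0,1]]
arm.move_l(W(-.297,Y0,.018),R(48),feed=.05)
for z in (.012,.008,.005):
    arm.move_l(W(-.297,Y0,z),R(48),feed=.03); arm.sleep(.1); print(z,arm.current_ee_pos()[2],arm.current_force()@E3)
for x in (-.291,-.287,-.284,-.281,-.278,-.275):
    arm.move_l(W(x,Y0,.005),R(48),feed=.03)
    f=arm.current_force()@E3; c=[k for k in cap() if k[0]>150]; p=Pf(ray("top",*c[0][1],.29))
    print(x,round(arm.current_t(),2),f,p)
    if p[0]>-.2705: break
cv2.imwrite("pics/f_wrist.png",arm.snapshot("wrist")[:,:,::-1])
b=arm.snapshot("side")[180:330,330:490,::-1]; cv2.imwrite("pics/f_side.png",cv2.resize(b,(640,600),interpolation=cv2.INTER_CUBIC))
E
```

```text
0.012 0.011886735218777623 [ 0.0944  0.1503 -0.3966]
0.008 0.007926828658470574 [-0.532  -0.5374 -0.1755]
0.005 0.004918443857135163 [-0.4196  0.0575 -0.9577]
-0.291 18.7 [ 0.1087 -0.6375  0.3405] [-0.2728 -0.0242]
-0.287 19.03 [-2.9553  1.5266 -0.024 ] [-0.2713 -0.0241]
-0.284 19.33 [-2.398   0.7387 -1.0907] [-0.2685 -0.0247]
```

View pics/f_side.png

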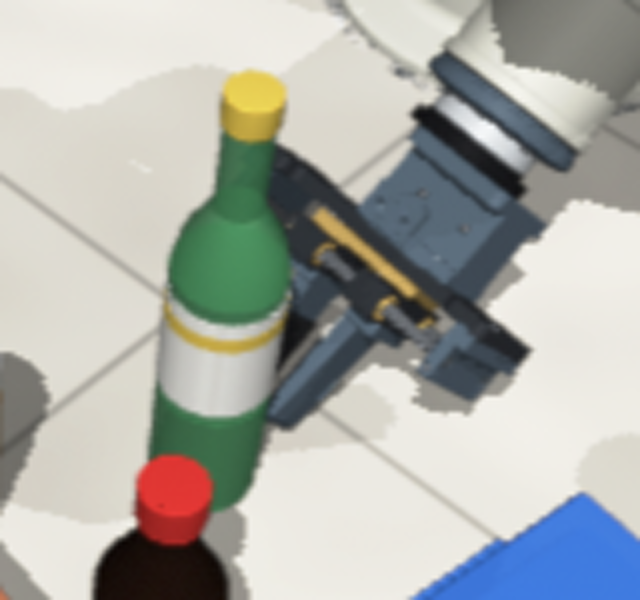

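View pics/f_wrist.png

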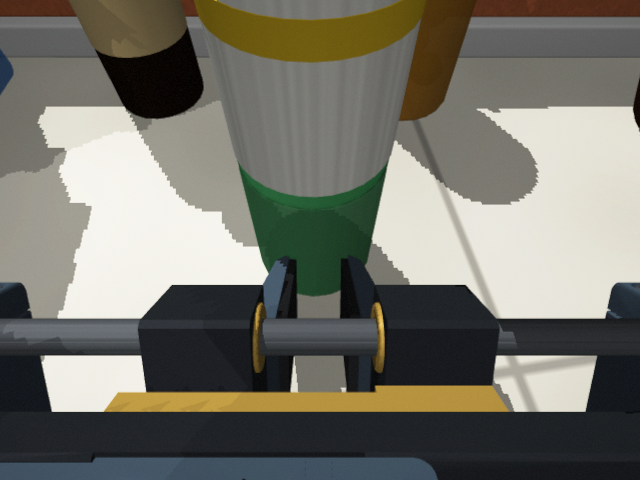

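It is now pushing at about 2.5–3 N roughly 21 mm up, with the bottle upright and the tips well below the label. I'll slide it diagonally towards y = 0 in stages.

```bash
python3 - <<'E'
from plan import *
E3=np.c_[ex,ey,[0,0,1]]
x0,x1=-.284,-.137
for x,t in ((-.265,49),(-.24,50),(-.215,52),(-.195,53)):
    y=Y0*(1-(x-x0)/(x1-x0))
    arm.move_l(W(x,y,.005),R(t),feed=.03)
    f=arm.current_force()@E3; c=[k for k in cap() if k[0]>150]; p=Pf(ray("top",*c[0][1],.29))
    print(x,round(y,4),round(arm.current_t(),2),f,p)
    if np.linalg.norm(f)>10: break
cv2.imwrite("pics/g_wrist.png",arm.snapshot("wrist")[:,:,::-1])
b=arm.snapshot("side")[180:380,290:490,::-1]; cv2.imwrite("pics/g_side.png",cv2.resize(b,(600,600),interpolation=cv2.INTER_CUBIC))
E
```

```text
-0.265 -0.0213 20.27 [-2.8246 -0.4948  1.1131] [-0.2507 -0.024 ]
-0.24 -0.0172 21.32 [-4.0736 -0.7386  1.7879] [-0.2264 -0.0201]
-0.215 -0.013 22.36 [-5.9011 -0.5018  5.2058] [-0.2031 -0.0158]
-0.195 -0.0097 23.23 [-5.0174 -0.502   3.6019] [-0.1835 -0.0124]
```

View pics/g_side.png

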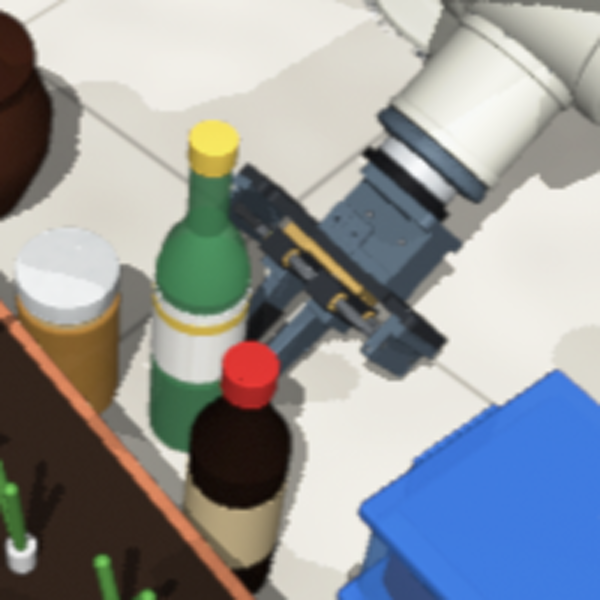

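View pics/g_wrist.png

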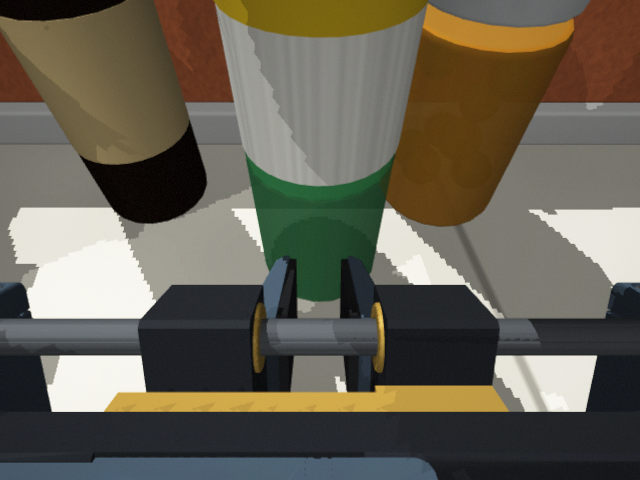

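```bash
python3 - <<'E'
from plan import *
for nm,u,v,z in (("trayfoot",215,145,0),("trayfoot",560,147,0),("traytop",560,103,.028),("traytop",210,103,.028),("soyfoot",150,223,0),("jarfoot",440,226,0),("oilfoot",320,301,0)):
    print(nm,Pf(ray("wrist",u,v,z)))
E
```

```text
trayfoot [-0.0882  0.0635]
trayfoot [-0.0904 -0.1849]
traytop [-0.0782 -0.176 ]
traytop [-0.0782  0.0628]
soyfoot [-0.1608  0.0916]
jarfoot [-0.1632 -0.0848]
oilfoot [-0.2139 -0.0119]
```

The wrist view confirms the tray front (≈ −0.089), the soy front (−0.161), the jar front (−0.163) and the bottle centre (−0.183). I'll carry on slightly higher, because Fz rose to about 4–5 N.

```bash
python3 - <<'E'
from plan import *
E3=np.c_[ex,ey,[0,0,1]]
for x,y,z,t in ((-.180,-.006,.008,54),(-.165,-.002,.008,54),(-.150,.002,.008,54),(-.143,.002,.008,54)):
    arm.move_l(W(x,y,z),R(t),feed=.03)
    f=arm.current_force()@E3; c=[k for k in cap() if k[0]>150]; p=Pf(ray("top",*c[0][1],.29))
    print(x,round(arm.current_t(),2),f,p)
    if np.linalg.norm(f)>12: break
cv2.imwrite("pics/h_wrist.png",arm.snapshot("wrist")[:,:,::-1])
cv2.imwrite("pics/h_top.png",cv2.resize(arm.snapshot("top")[140:290,160:360,::-1],(800,600),interpolation=cv2.INTER_CUBIC))
E
```

```text
-0.18 24.06 [-2.5923 -1.6294 -1.5992] [-0.1621 -0.0067]
-0.165 24.77 [-3.051  -0.2353 -0.4986] [-0.1471 -0.0028]
-0.15 25.49 [-2.639  -0.9035 -1.6719] [-0.1342  0.0005]
-0.143 25.93 [-1.9207 -0.4048 -1.1667] [-0.127   0.0004]
```

View pics/h_wrist.png

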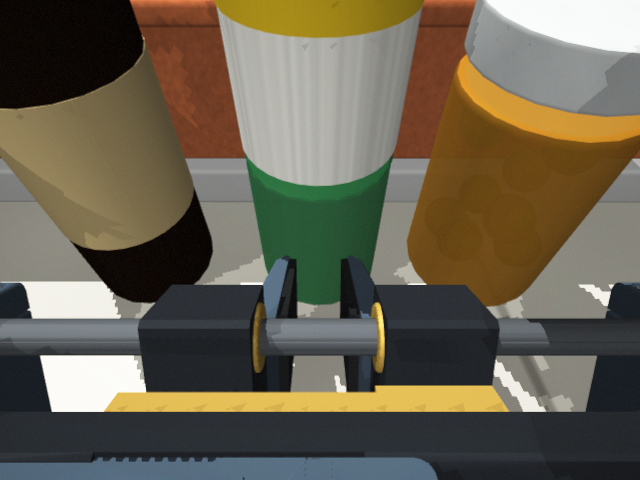

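View pics/h_top.png

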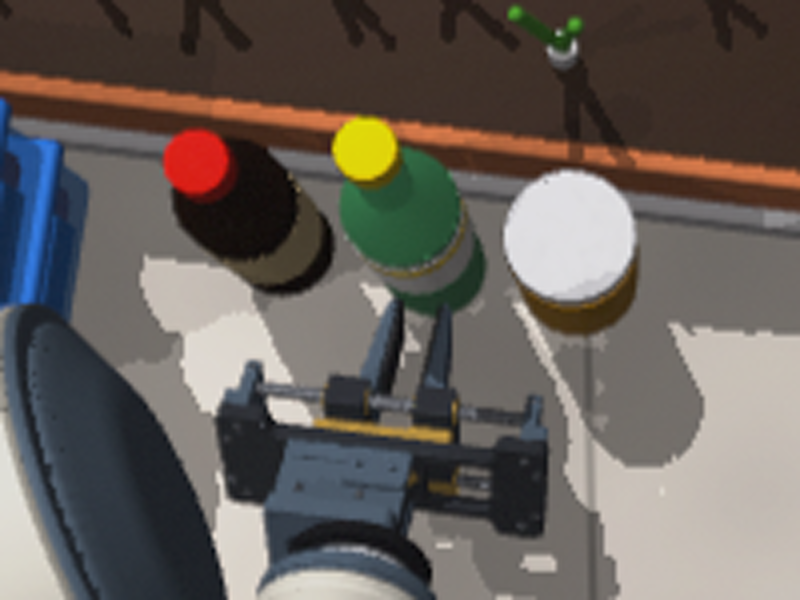

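The bottle is upright in the gap at about x = −0.127, y ≈ 0. I'll creep the last few millimetres in small steps until the tray is felt.

```bash
python3 - <<'E'
from plan import *
E3=np.c_[ex,ey,[0,0,1]]
for u,v in ((225,202),(400,202),(315,304)): print(Pf(ray("wrist",u,v,0)))
for x in (-.1415,-.140,-.139,-.138,-.137,-.136,-.135):
    arm.move_l(W(x,.002,.008),R(54),feed=.01)
    f=np.mean([arm.current_force() for _ in range(1)],0)@E3; c=[k for k in cap() if k[0]>150]; p=Pf(ray("top",*c[0][1],.29))
    print(x,round(arm.current_t(),2),f,p)
    if f[0]<-6.5 or p[0]>-.1215: break
cv2.imwrite("pics/i_wrist.png",arm.snapshot("wrist")[:,:,::-1])
cv2.imwrite("pics/i_top.png",cv2.resize(arm.snapshot("top")[140:290,160:360,::-1],(800,600),interpolation=cv2.INTER_CUBIC))
E
```

```text
[-0.0881  0.0613]
[-0.0881 -0.0524]
[-0.1623  0.0025]
-0.1415 26.38 [-3.1543 -0.6424 -0.7244] [-0.1265  0.0002]
-0.14 26.73 [-3.046   0.0822 -1.1307] [-0.125   0.0001]
-0.139 27.02 [-3.9828 -0.0747 -0.7989] [-0.1238  0.0002]
-0.138 27.32 [-3.7838 -0.7458 -0.1903] [-0.1227  0.0002]
-0.137 27.62 [-3.3197 -0.5729 -0.8329] [-0.1219  0.0003]
-0.136 27.93 [-3.4997  0.0742 -0.9888] [-0.1208  0.0003]
```

View pics/i_wrist.png

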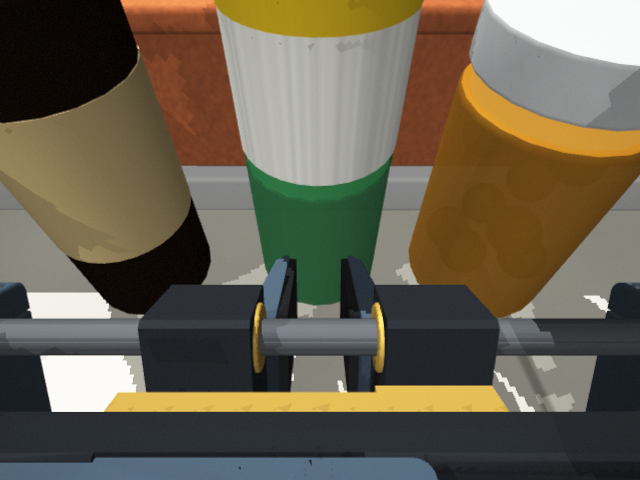

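```bash
python3 - <<'E'
from plan import *
E3=np.c_[ex,ey,[0,0,1]]
print("tray,oil foot",Pf(ray("wrist",225,209,0)),Pf(ray("wrist",315,305,0)))
for x in np.arange(-.1352,-.129,.0008):
    arm.move_l(W(x,.002,.008),R(54),feed=.01)
    f=arm.current_force()@E3; c=[k for k in cap() if k[0]>150]; p=Pf(ray("top",*c[0][1],.29))
    print(round(x,4),round(arm.current_t(),2),f,p)
    if f[0]<-6.5 : break
E
```

```text
tray,oil foot [-0.0871  0.0604] [-0.1558  0.0025]
-0.1352 28.32 [-3.456  -1.0185 -0.1991] [-0.12    0.0002]
-0.1344 28.62 [-3.4873 -0.7059 -0.1913] [-0.1195  0.0002]
-0.1336 28.93 [-2.7762 -0.3813 -0.8939] [-0.1185  0.0002]
-0.1328 29.23 [-2.6738  0.4754 -0.3395] [-0.1178  0.0003]
-0.132 29.52 [-2.8331 -0.1834 -1.0821] [-0.1168  0.0002]
-0.1312 29.82 [-3.5278  0.258  -1.1938] [-0.116   0.0002]
-0.1304 30.12 [-3.4548 -0.6376 -0.2493] [-0.1154  0.0002]
-0.1296 30.43 [-6.8196  0.0082  0.9568] [-0.1153  0.0002]
```

The tray is felt at last: the force stepped to 6.8 N and the cap stopped moving. I'll back straight off and check.

```bash
python3 - <<'E'
from plan import *
arm.move_l(W(-.15,.002,.008),R(54),feed=.04)
arm.move_l(W(-.24,.002,.008),R(54),feed=.08)
c=[k for k in cap() if k[0]>150]; print([Pf(ray("top",*k[1],.29)) for k in c],arm.current_force(),arm.current_t())
for n in ("top","side","wrist"): cv2.imwrite(f"pics/j_{n}.png",arm.snapshot(n)[:,:,::-1])
a=cv2.imread("pics/j_top.png");b=cv2.imread("pics/top0.png")
d=cv2.absdiff(a,b).max(2); cv2.imwrite("pics/j_cmp.png",np.hstack([cv2.resize(a[140:290,160:360],(400,300),interpolation=cv2.INTER_CUBIC),cv2.resize(b[140:290,160:360],(400,300),interpolation=cv2.INTER_CUBIC)]))
E
```

```text
[array([-0.1198,  0.0002])] [ 0.5786 -0.0935  0.4721] 32.4083
```

View pics/j_cmp.png

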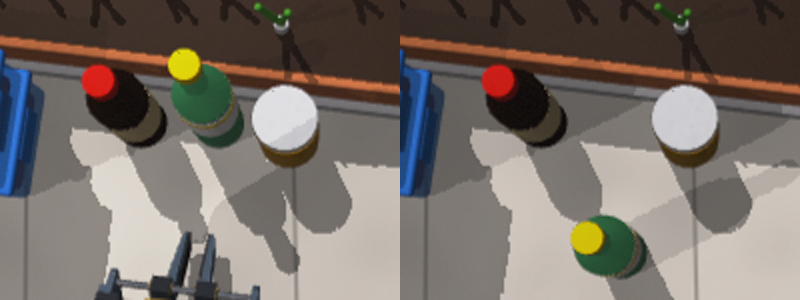

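View pics/j_wrist.png

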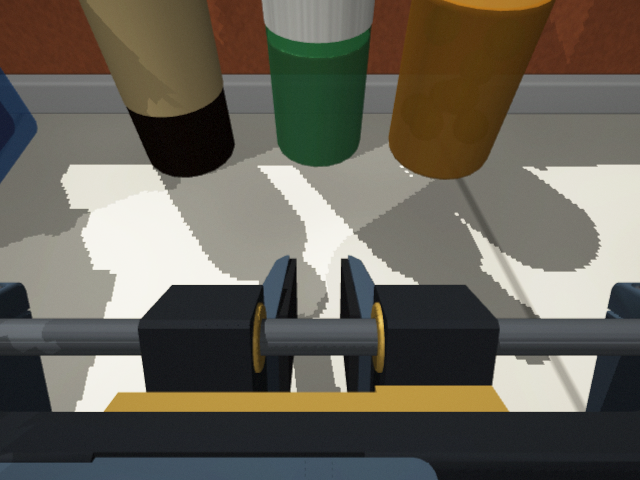

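View pics/j_side.png

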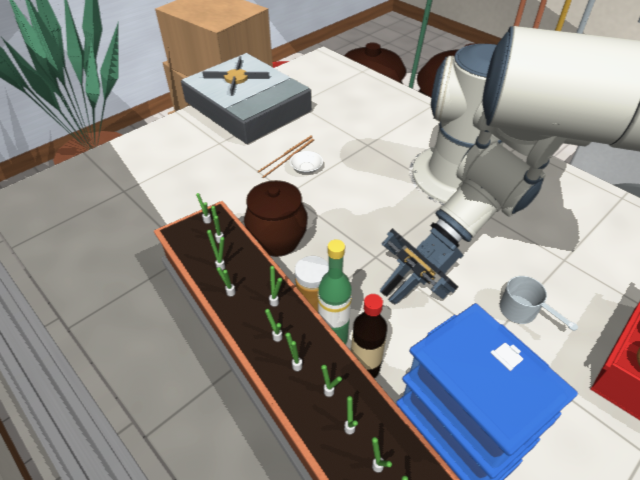

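```bash
python3 - <<'E'
from plan import *
for nm,u,v in (("oil foot",318,164),("tray",250,113),("tray",385,113),("soy",188,175),("jar",443,179)): print(nm,Pf(ray("wrist",u,v,0)))
im=cv2.imread("pics/j_wrist.png")[60:200,120:520]; cv2.imwrite("pics/j_w2.png",cv2.resize(im,(800,280),interpolation=cv2.INTER_CUBIC))
a=cv2.imread("pics/top0.png").astype(int);b=cv2.imread("pics/j_top.png").astype(int)
def cen(im,lo,hi,x0,y0,x1,y1):
    h=cv2.cvtColor(im.astype(np.uint8),cv2.COLOR_BGR2HSV)[y0:y1,x0:x1]; m=cv2.inRange(h,lo,hi); M=cv2.moments(m,True); return M['m00'],M['m10']/M['m00']+x0,M['m01']/M['m00']+y0
for f in (a,b):
    print("soycap",cen(f,(0,200,120),(8,255,255),190,165,235,200),"jarlid",cen(f,(0,0,170),(180,40,255),282,178,325,220))
for nm,(x0,y0,x1,y1) in {"crock":(360,195,440,270),"dish+sticks":(440,280,520,400),"kimchi":(30,135,180,240)}.items():
    s,_=cv2.phaseCorrelate(a[y0:y1,x0:x1].mean(2),b[y0:y1,x0:x1].mean(2)); print(nm,"shift px",s)
E
```

```text
oil foot [-0.1477  0.0008]
tray [-0.0865  0.0555]
tray [-0.0866 -0.0532]
soy [-0.1589  0.0905]
jar [-0.1631 -0.0848]
soycap (206.0, 208.60679611650485, 179.82038834951456) jarlid (846.0, 301.0756501182033, 199.39952718676122)
soycap (210.0, 208.60476190476192, 179.82857142857142) jarlid (813.0, 301.8081180811808, 198.43173431734317)
crock shift px (0.01342196652377936, 0.49900669886687865)
dish+sticks shift px (-0.029904559685817844, 0.06855334108264799)
kimchi shift px (-0.025761651068080482, 0.009115679173582691)
```

View pics/j_w2.png

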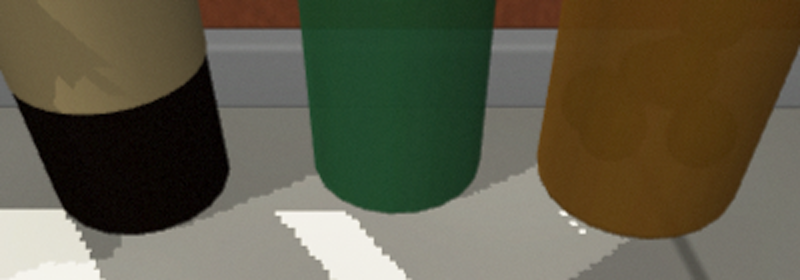

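The bottle's foot front is at −0.148, so its centre is about −0.117 and its back meets the tray front (−0.0865). y ≈ 0, upright. Soy, jar, dish and kimchi have not moved. I'll lift the fingers slightly clear of the tiles, take a last look and hand in.

```bash
python3 - <<'E'
from plan import *
arm.move_l(W(-.25,.002,.02),R(52),feed=.05); arm.sleep(.3)
c=[k for k in cap() if k[0]>150]; print([Pf(ray("top",*k[1],.29)) for k in c],arm.current_force(),arm.current_t(),arm.current_ee_pos())
cv2.imwrite("pics/k_top.png",arm.snapshot("top")[:,:,::-1])
arm.sign_off()
E
```

```text
[array([-0.1198,  0.0002])] [0.6007 0.3278 0.0953] 33.3667 [0.5129 0.1505 0.0197]
the job is handed in; nothing more can be done
```

View pics/k_top.png

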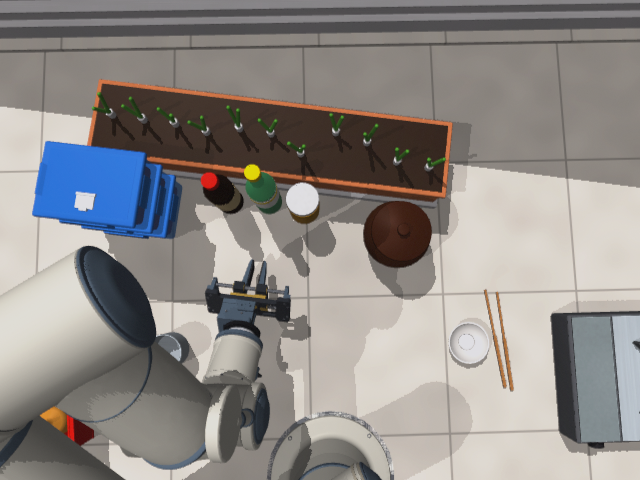

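I slid the oil bottle upright into the gap with the tilted fingers, about 20–25 mm up its body, until it stood against the drip tray. Then I backed the arm clear and handed the job in at about 33 s.

**Last checks**
- **Bottle position:** the top camera puts it at x = −0.120, y = 0.000 in the planter frame. The wrist camera puts it at x ≈ −0.117, with its back within about 1 mm of the tray front. Both are inside the limits. The bottle was not moving.
- **Forces:** readings while pushing were mostly 3–6 N, about 8 N at most including 5 N of lift on the fingers. The final touch on the tray read about 7 N. After backing off, the reading was about zero.
- **Other objects:** soy bottle, plum jar, dish, chopsticks and kimchi stack show no visible movement. The crock crop differed by 0.5 px and the jar lid by about 1 px, probably from changed shadows; the jar's foot had not moved. The arm partly hid the measuring cup in the last top view; in the side view it stood where it was.

**Things that disagreed**
- **Fingertips:** they ended about 20 mm short of the reported TCP, so first contact came later and higher than planned (about 30 mm up). I backed off, narrowed the fingers, lowered and tilted them, and then continued.
- **Finger drag:** the fingers probably scraped the tiles lightly mid-push, with up to 5 N upward. I raised them 3 mm and it stopped.
- **Slight lean at the tray:** I pressed a few millimetres too far. The cap leaned about 0.016 rad (limit 0.2), and the bottle settled back upright on release.

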